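# Set the lens groover's depth dial to 6 and lock it

## Task

On the lens groover, turn the depth knob until its pointer stands at 6 on the 0-to-10 dial. Then lock that setting: swing the lock ring under the knob clockwise by its thumb lever until it is firmly tight, without forcing it past that. Let go, with the pointer still at 6 and everything else on the bench left as it stands.

Things in the scene. Friction and masses are not known exactly. Their poses are not given: they have to be found in the camera images.
- groover: Lens groover, fixed bench machine: off-white housing 200 (x) by 270 (y) mm, flat top 100 mm above the bench. Origin: centre of the underside; x to its back, y to its left, z up. Left half of the top: lens carriage, up to 166 mm above the bench. Right half: depth dial, a knob over a lock ring on one vertical axis; nothing else within 70 mm.
- dial (a point): Dial axis at the top panel's level, 100 mm above the bench; axes as the groover's. Round it an aluminium disc with eleven dark marks without figures, 30 degrees apart, for 0 to 10, clockwise seen from above; 0, 5 and 10 are longer. Mark 5 lies towards the machine's back (+x), mark 0 is 150 degrees anticlockwise from it, mark 6 the first short mark clockwise after 5.
- mark_six (a point): The point on the panel at mark 6, 40 mm from the dial's axis.
- knob_grip (a point): Centre of the depth knob's finger bar, on the dial axis 42 mm above the panel (axes as the groover's: does not turn with the knob). Black knob: bar 22 mm high (31 to 53 mm above the panel), 11 thick, 35 long, on a disc of 33 mm diameter (27 to 32 mm above the panel). The blunt-pointed end with a white line is the pointer. It turns in place without rising.
- depth_knob (a joint): Knob angle, rad, grows clockwise seen from above: 0 at mark 0, 0.5236 per division, 3.1416 at mark 6. In the dial's frame the pointer lies at 2.618 minus this value, anticlockwise from +x; the bar lies along it. Turns at 0.05 N m and stays where left; starts 0.6 to 1.5 rad short of mark 6 (turn it clockwise). 
- spindle: The knob's spindle, on the dial axis, origin at the panel's level; fixed in place, only the knob on it turns. The brake washer is pressed on its shoulder.
- lever (a point): A point on the thumb lever of the lock ring, 48 mm from the dial axis and 14 mm above the panel; its x axis points outward along the lever and turns with it. Dark steel knurled ring beneath the knob, 52 mm diameter, 7 to 21 mm above the panel, with one straight lever: 9 mm wide, 10 mm high (9 to 19 mm above the panel), reaching 60 mm from the axis. Turns in place.
- ring_feel (a point): The ring's axis at panel level (does not turn). Clockwise from above tightens. While turning it drags 0.22 N m (4.6 N at 48 mm) until its cam bites after 0.3 to 1.9 rad, unseen and different each time; then the torque climbs about 1.3 N m per rad. Tight from 0.36 N m (7.5 N), over-tight above 0.6 (12.5 N): stop at 0.43 to 0.5 (9 to 10.5 N). Holds when let go. Standing still it may push back less.
- washer: The brake washer, hidden inside the lock ring and out of reach: 36 mm across, 4 mm thick. The lock ring's cam presses it on the spindle and so brakes the knob.
- screwdriver: bystander: small screwdriver 150 mm long, lying on the bench in front of the groover
- calliper: bystander: slide calliper 150 mm long, lying on the bench in front of the groover
- oil: bystander: small amber bottle 55 mm high, standing left of the groover
- lens_block: bystander: grey lens block, 22 mm diameter, 15 mm high, standing on the groover's top panel behind the dial, about 105 mm from the dial's axis
- frame: bystander: black spectacle frame, 136 mm wide, lying to the right
- job_tray: bystander: grey two-part tray, 160 by 230 mm and 32 mm high, with two lenses in it
- mouse: bystander: black computer mouse, 100 mm long, to the left

How it is judged:
By the outcome, as a careful person would: the job done as asked, in the order asked, and still so for the second after the job is handed in, with the robot touching nothing.
It also fails if it takes over 61 s, if anything falls off the work surface, if the arm or the gripper's body presses on something with over 40 N, if the wrist force passes 120 N, or if a joint passes its speed limit or range.

## Robot

A 6-joint arm with a two-finger parallel gripper is mounted at the origin on the work surface. World frame = base frame: x ahead of the robot, y to its left, z up, the work surface at z = 0. Lengths are in mm, angles in rad, forces in N, time in s.
With the tool pointing down it reaches from about 325 to 775 mm from the base axis. Payload 5.5 kg.
Tool frame: the origin (TCP) lies at the very end of the fingers, on their centre line; the grasp point (between the pads) lies 19 mm behind it; y points along the fingers, x is the direction in which the jaws open and shut, and the axes are right-handed (so a half turn about y gives the same grasp; the last joint's range is limited). The gripper opens to 88 mm and grips with 3 to 60 N. Pads are 20 mm wide; open, the fingers measure 115 mm over their backs; the gripper's body (75 mm by 178 mm) begins 61 mm behind the grasp point.
Start: joints at [-1.241, 0.091, 1.231, -0, 1.82, -0.057], TCP at [226.337, -555.687, 222.631] pointing down, gripper open.
Joint ranges: [-2.87, 2.87], [-0.86, 2.18], [0.17, 2.46], [-1.51, 4.65], [0.06, 2.69], [-2.65, 2.65]. Speed limits (rad/s): [2.57, 2.57, 3.01, 3.14, 3.14, 3.14].

## Interface

Orientations are given as a unit quaternion [x, y, z, w].
In Python, from station import arm, optics, close_job gives the robot as it stands. The module is installed in compiled form; this text tells all that it offers.
- The arm moves only by the tool move_arm, never from a script. Its argument "steps" is a list that holds one entry, the list of rows, each a list of 6 numbers: the shift along the tool's x, y, z in m, then the turn, a rotation vector about the tool's x, y, z in degrees. A call has 1 to 20 rows; each row is the pose to reach, as a shift and turn from the pose commanded when the call began, along the tool's axes at that moment; what a row does not reach only later rows make up. A row lasts 1/10 s, in which the tool goes at most 50 mm and 8.59 degrees, less where a joint would pass 70% of its speed; a pose out of reach is approached as far as the arm can. A call with a gripper value outside its range is refused whole. "jaw" is the opening in per cent of the stroke, from 0 (shut) to 100 (fully open), set as the call begins (left out, the last holds). The fingers move at their own pace and stop on an object; the grip force is fixed at half the most. Time passes only in rows, so rows that repeat a pose let the fingers close. It gives the time, the measured TCP pose, the force and the opening at its end, in the units of the state.
- arm.observe(): the state, without advancing time (a new reading comes with each control period).
- optics.camera(name): name is "side" or "top" or "wrist"; returns a dict with "image" (384x512x3 uint8, red, green, blue), "camera_matrix" (3x3 intrinsics, pixels), "T" (4x4, takes a point from camera to world coordinates); the wrist camera has in their place "tool_from_camera" (4x4, takes a point from camera to tool coordinates, whose origin is the TCP and whose axes are the tool frame's). Camera axes: x right, y down, z forward; pixel columns grow to the right and rows downward; lengths in mm; the calibration is good to about 2 mm. A picture is of the moment at which its call begins: read the wrist's pose just before it. There is no depth.
- close_job(): hands the job in, once; it reports no verdict.
The state is a dict: "t": time; "qpos": joint angles; "dq": joint speeds; "effort": joint torques, N m; "position": TCP position; "tool_rot": TCP orientation; "force": force on the tool from outside, world axes, zero at the start; "ft_torque": the same for the moment, N m; "opening": finger opening in mm.
Only numpy, scipy, OpenCV 4.12 (cv2) and the standard library are available. Lean on these libraries where they do the work, as an engineer would, in place of code of your own. Each camera call takes 0.05 s, during which the arm holds its last target.

## Working session

There is one attempt and no reset: what is moved stays moved. The work goes in short steps, Python scripts to look and compute and a tool call to move; the robot and the scene stay as the last step left them, time stands still between calls to the robot, and variables do not carry over. Pictures are saved under pics/ and viewed, and the job is handed in when it is done.

Besides the shell and the picture viewer there is one more tool, called after "Call:" as a command line: name --argument value ..., lists and objects as JSON in quotes. move_arm: Moves the arm, as the interface text tells. Its arguments: {"type":"object","properties":{"steps":{"type":"array"},"jaw":{"type":"number"}},"required":["steps"]}

```bash
mkdir -p pics; python3 - <<'E'
from station import arm, optics
import cv2
s=arm.observe(); print(s)
for n in("side","top","wrist"):
    c=optics.camera(n); cv2.imwrite(f"pics/a_{n}.png",c["image"][:,:,::-1])
    print(n,c["camera_matrix"],c.get("T",c.get("tool_from_camera")))
E
```

```text
{'t': 0.0, 'qpos': array([-1.24069636e+00,  9.18569391e-02,  1.23187411e+00, -2.14589201e-05,
        1.81982268e+00, -5.66939567e-02]), 'dq': array([ 0.00051818,  0.00108823,  0.00104228,  0.00083918,  0.0013725 ,
       -0.00126271]), 'effort': array([ 2.83046851e-03, -4.46453762e+01, -4.06440246e+01,  7.01655820e-02,
        2.95080326e-02, -1.22651022e-04]), 'position': array([ 226.22878225, -555.38740771,  221.51470058]), 'tool_rot': array([-0.58636099,  0.39514   , -0.3940261 ,  0.58718703]), 'force': array([ 0.3803093 ,  0.3475918 , -0.80542982]), 'ft_torque': array([-0.01192479,  0.03015335, -0.01262111]), 'opening': 87.55304227330191}
side [[445.28514115   0.         253.15167601]
 [  0.         445.28514115 190.69547445]
 [  0.           0.           1.        ]] [[-8.39508891e-01 -3.67852245e-01  3.99886920e-01  3.56500060e+01]
 [-5.43343545e-01  5.70545962e-01 -6.15836907e-01  8.08068764e+02]
 [-1.61687866e-03 -7.34276536e-01 -6.78848551e-01  1.01704589e+03]
 [ 0.00000000e+00  0.00000000e+00  0.00000000e+00  1.00000000e+00]]
top [[360.88254098   0.         249.23566934]
 [  0.         360.88254098 188.08462141]
 [  0.           0.           1.        ]] [[-4.90617257e-02 -9.78709250e-01  1.99301657e-01  2.84996765e+02]
 [-9.98783882e-01  4.71018268e-02 -1.45661973e-02  8.13010123e+00]
 [ 4.86859993e-03 -1.99773925e-01 -9.79829922e-01  1.42884277e+03]
 [ 0.00000000e+00  0.00000000e+00  0.00000000e+00  1.00000000e+00]]
wrist [[290.01858913   0.         259.37103372]
 [  0.         290.01858913 190.90181028]
 [  0.           0.           1.        ]] [[ 9.99999291e-01  1.18530583e-03  1.10890394e-04  9.00076395e-01]
 [ 1.82473230e-04 -2.44657108e-01  9.69609646e-01 -1.61619005e+02]
 [ 1.17641409e-03 -9.69608939e-01 -2.44657151e-01  6.74305035e+01]
 [ 0.00000000e+00  0.00000000e+00  0.00000000e+00  1.00000000e+00]]
```

View pics/a_side.png

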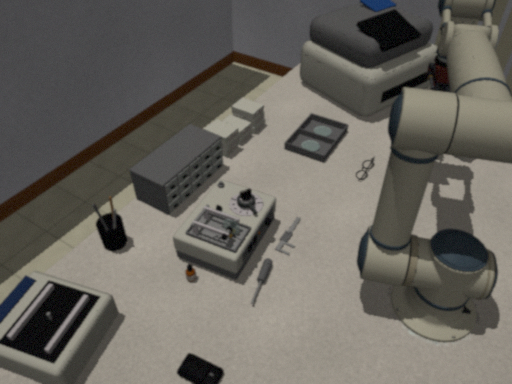

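View pics/a_top.png

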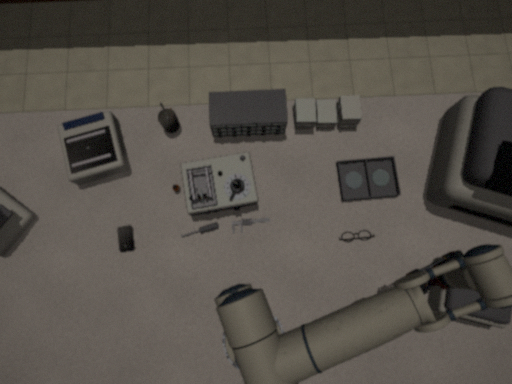

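View pics/a_wrist.png

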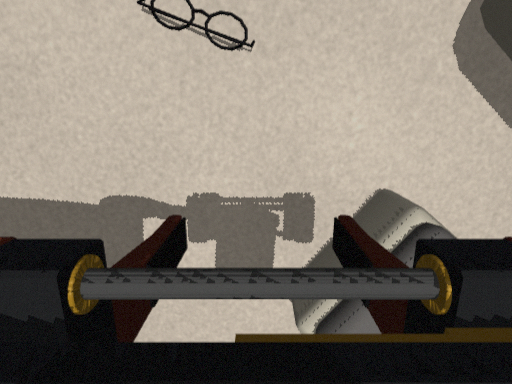

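```bash
cat > h.py <<'E'
import numpy as np,cv2
from station import arm,optics
from scipy.spatial.transform import Rotation as R
def pose():
    s=arm.observe(); T=np.eye(4); T[:3,:3]=R.from_quat(s["tool_rot"]).as_matrix(); T[:3,3]=s["position"]; return s,T
def cam(n):
    s,Tt=pose(); c=optics.camera(n)
    T=c["T"] if "T" in c else Tt@c["tool_from_camera"]
    return c["image"],c["camera_matrix"],T
def ray(K,T,uv,z):
    d=T[:3,:3]@np.linalg.solve(K,[uv[0],uv[1],1]); o=T[:3,3]; return o+d*(z-o[2])/d[2]
def proj(K,T,p):
    q=np.linalg.inv(T)@np.r_[p,1]; u=K@q[:3]; return u[:2]/u[2]
E
python3 - <<'E'
from h import *
a=cv2.imread("pics/a_top.png")[140:230,170:270]; b=cv2.imread("pics/a_side.png")[175:280,165:285]
cv2.imwrite("pics/b1.png",cv2.resize(a,None,fx=6,fy=6,interpolation=2)); cv2.imwrite("pics/b2.png",cv2.resize(b,None,fx=5,fy=5,interpolation=2))
E
```

```text
(no output)
```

View pics/b1.png

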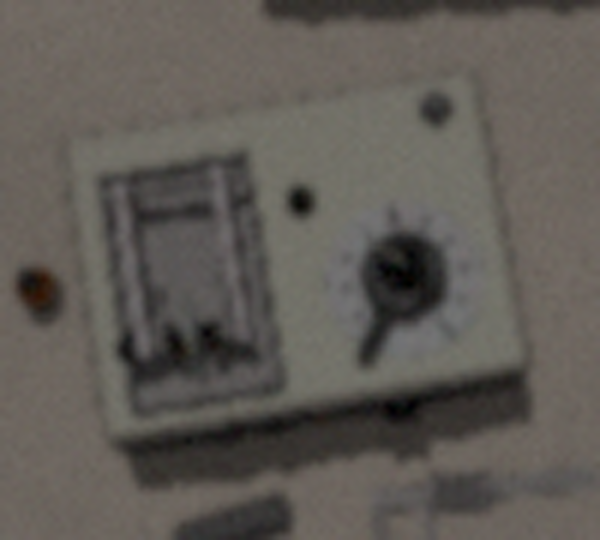

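View pics/b2.png

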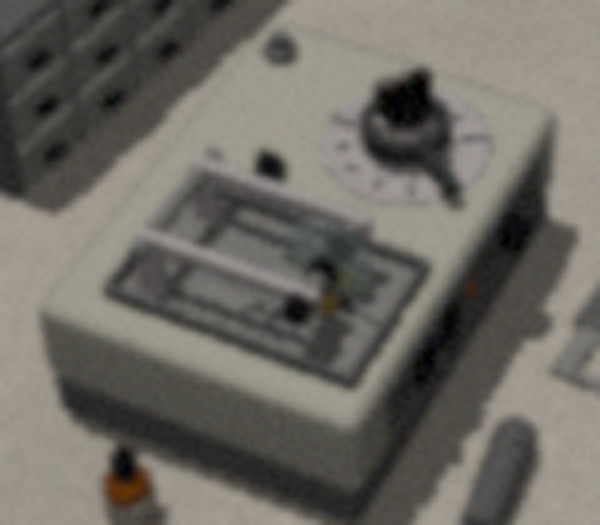

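```bash
python3 - <<'E'
from h import *
im,K,T=cam("top")
f=lambda x,y:(170+x/6,140+y/6)
P={n:ray(K,T,f(*p),z) for n,p,z in [("BL",(70,137),100),("BR",(472,72),100),("FR",(525,362),100),("FL",(115,440),100),("disc",(402,280),105),("levtip",(368,362),114),("block",(435,108),107)]}
for n in P: print(n,P[n].round(1))
print(np.degrees(np.arctan2(*(P["BL"]-P["BR"])[[1,0]]))-90, np.degrees(np.arctan2(*(P["BL"]-P["FL"])[[1,0]])), np.linalg.norm(P["BL"]-P["BR"]),np.linalg.norm(P["BL"]-P["FL"]))
s,Tt=pose(); print(Tt.round(3), s["qpos"])
E
```

```text
BL [665.7 240.6 100. ]
BR [696.5 -16.4 100. ]
FR [507.2 -40.1 100. ]
FL [470.7 215.2 100. ]
disc [561.9  34.  105. ]
levtip [509.5  56.9 114. ]
block [671.7   8.3 107. ]
6.834224232143839 7.432036450237706 258.83653001344027 196.65295183870768
[[ 3.77000e-01 -0.00000e+00  9.26000e-01  2.26264e+02]
 [-9.26000e-01  1.00000e-03  3.77000e-01 -5.55528e+02]
 [-1.00000e-03 -1.00000e+00  0.00000e+00  2.21950e+02]
 [ 0.00000e+00  0.00000e+00  0.00000e+00  1.00000e+00]] [-1.24071104e+00  9.15848118e-02  1.23139216e+00 -3.17391759e-05
  1.81978275e+00 -5.67053113e-02]
```

Call:
move_arm --steps '[[[-0.02,0,0.022,0,0,0],[-0.05,0,0.056,0,0,0],[-0.085,0,0.095,0,0,0],[-0.12,0,0.133,0,0,0],[-0.155,0,0.172,0,0,0],[-0.19,0,0.211,0,0,0],[-0.225,0,0.25,0,0,0],[-0.26,0,0.289,0,0,0],[-0.295,0,0.328,0,0,0],[-0.33,0,0.367,0,0,0],[-0.365,0,0.406,0,0,0],[-0.395,0,0.439,0,0,0],[-0.412,0,0.458,0,0,0],[-0.42,0,0.467,0,0,0],[-0.42,0,0.467,0,0,0],[-0.42,0,0.467,0,0,0]]]'

```text
t: 1.8
position: [500.1, 8.5, 222.5]
tool_rot: [0.587, -0.395, 0.395, -0.586]
force: [-0.5, -1.1, -0.5]
opening: 87.6
```

```bash
python3 - <<'E'
from h import *
im,K,T=cam("wrist"); np.savez("w1.npz",im=im,K=K,T=T)
print(T.round(3),arm.observe()["position"])
cv2.imwrite("pics/w1.png",cv2.resize(im[:,:,::-1],(768,576),interpolation=2))
E
```

```text
[[ 3.78000e-01 -8.98000e-01 -2.27000e-01  5.62973e+02]
 [-9.26000e-01 -3.66000e-01 -9.30000e-02  3.32360e+01]
 [ 0.00000e+00  2.45000e-01 -9.69000e-01  3.84075e+02]
 [ 0.00000e+00  0.00000e+00  0.00000e+00  1.00000e+00]] [500.05155549   8.14244403 222.6904385 ]
```

View pics/w1.png

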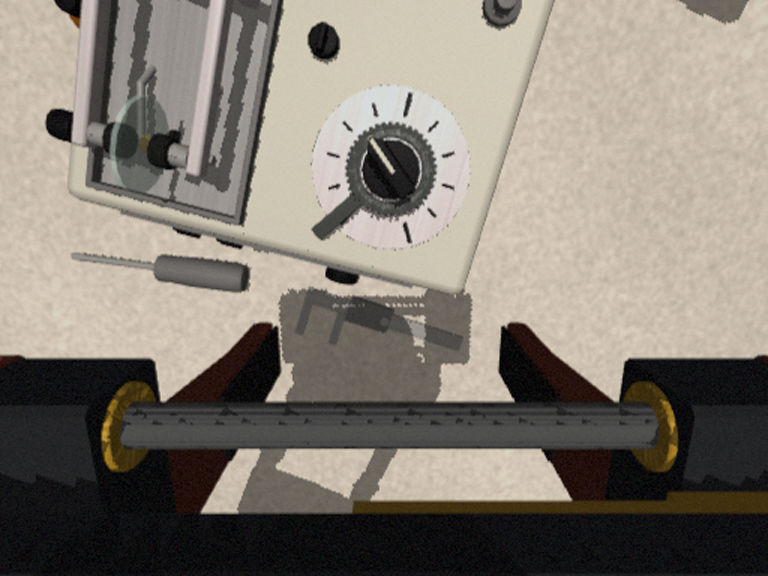

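```bash
cat > meas.py <<'E'
from h import *
def marks(im,K,T,c0,yaw0):
    g=im.astype(int).sum(2)/3
    # rectified top-down view of panel z=100: 4 px/mm by homography
    S=5;N=120*S
    q=[(-60,-60),(60,-60),(60,60),(-60,60)]
    src=np.float32([proj(K,T,[c0[0]+a,c0[1]+b,100]) for a,b in q]); dst=np.float32([[ (60-b)*S,(60-a)*S] for a,b in q])
    H=cv2.getPerspectiveTransform(src,dst)
    return cv2.warpPerspective(im,H,(N,N),flags=cv2.INTER_LINEAR),S,H
E
python3 - <<'E'
from meas import *
d=np.load("w1.npz");im,K,T=d["im"],d["K"],d["T"]
r,S,H=marks(im,K,T,(562,34),.125)
cv2.imwrite("pics/r1.png",r[:,:,::-1])
E
```

```text
(no output)
```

View pics/r1.png

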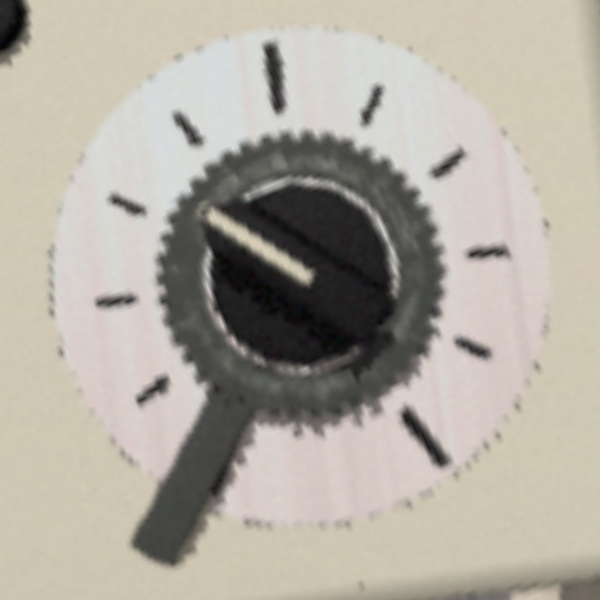

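```bash
cat >> meas.py <<'E'
def w(p,S,c0): return np.array([c0[0]+60-p[1]/S, c0[1]+60-p[0]/S])
def fitmarks(r,S,c0):
    g=cv2.cvtColor(r,cv2.COLOR_RGB2GRAY)
    m=(g<110).astype(np.uint8)
    n,l,st,ce=cv2.connectedComponentsWithStats(m)
    out=[w(ce[i],S,c0) for i in range(1,n) if 100<st[i,4]<1400 and np.hypot(*(ce[i]-[302,275]))<250 and np.hypot(*(ce[i]-[302,275]))>160]
    return np.array(out)
def dial(P,yaw0=.125,c=(567,33.6)):
    from scipy.optimize import least_squares
    ks=[];c=np.array(c)
    for p in P:
        a=np.arctan2(p[1]-c[1],p[0]-c[0])-yaw0
        ks.append(round((np.radians(150)-a)%(2*np.pi)/np.radians(30)))
    ks=np.array(ks); th=np.radians(150-30*ks)
    f=lambda q:np.r_[[(p[0]-q[0])*-np.sin(t+q[2])+(p[1]-q[1])*np.cos(t+q[2]) for p,t in zip(P,th)]]
    s=least_squares(f,[*c,yaw0]); return ks,s.x,s.fun,[np.hypot(*(p-s.x[:2])) for p in P]
E
python3 - <<'E'
from meas import *
d=np.load("w1.npz");im,K,T=d["im"],d["K"],d["T"]
c0=(562,34)
r,S,H=marks(im,K,T,c0,.125)
P=fitmarks(r,S,c0)
ks,x,res,rad=dial(P); print(ks,x,res.round(2),np.round(rad,1))
g=r.astype(int); m=((g.min(2)>120)).astype(np.uint8)
u,v=np.meshgrid(range(600),range(600)); m[np.hypot(u-302,v-275)>118]=0
n,l,st,ce=cv2.connectedComponentsWithStats(m); print(st[1:][st[1:,4]>150],ce[1:][st[1:,4]>150])
i=[i for i in range(1,n) if abs(ce[i][0]-258)<15 and abs(ce[i][1]-245)<15][0]
ys,xs=np.where(l==i)
px=cv2.perspectiveTransform(np.float32(np.c_[xs,ys])[None],np.linalg.inv(H))[0]
W=np.array([ray(K,T,p,153)[:2] for p in px]).astype(np.float32)
vx,vy,x0,y0=cv2.fitLine(W,cv2.DIST_L2,0,.01,.01).ravel()
t=(W-[x0,y0])@[vx,vy]; print("line",vx,vy,x0,y0,"ends",[x0+vx*t.min(),y0+vy*t.min()],[x0+vx*t.max(),y0+vy*t.max()])
a=np.arctan2(vy,vx); print("pointer world deg",np.degrees(a),"off axis mm",(x[0]-x0)*-vy+(x[1]-y0)*vx,"knob",2.618-(a-x[2]))
# lever
for p in [(205,480),(232,400),(158,548)]:
    q=cv2.perspectiveTransform(np.float32([[p]]),np.linalg.inv(H))[0,0]; L=ray(K,T,q,119); print("lev",L,np.degrees(np.arctan2(L[1]-x[1],L[0]-x[0])),np.hypot(L[1]-x[1],L[0]-x[0]))
E
```

```text
[ 5  6  4  7  3  8  2  9  1 10] [5.66650824e+02 3.38868289e+01 1.30593651e-01] [-0.02  0.05  0.03 -0.09  0.03  0.01 -0.06  0.04  0.01  0.  ] [40.4 37.1 37.1 36.9 37.5 37.6 37.4 37.2 37.  40.5]
[[ 244  177  155  117 1511]
 [ 207  207  105   76 1612]
 [ 202  248   24   85  550]] [[337.63997353 210.60158835]
 [258.37406948 245.31575682]
 [210.24363636 289.69454545]]
line 0.54279935 0.8398624 571.0778 40.629406 ends [np.float32(565.6824), np.float32(32.28112)] [np.float32(576.42786), np.float32(48.90744)]
pointer world deg 57.125595 off axis mm 0.058200686721179284 knob 1.751563869892545
lev [528.47286009  51.6781122  119.        ] 155.01404681680782 42.119908691418246
lev [543.40271851  46.63928445 119.        ] 151.25358427342752 26.51602425682563
lev [515.78247716  60.44939569 119.        ] 152.42721886647422 57.38604960712687
```

```bash
cat > go.py <<'E'
from h import *
def rel(x,y,z,zdeg):
    s,T=pose()
    a=np.degrees(np.arctan2(T[1,2],T[0,2]))
    d=T[:3,:3].T@(np.array([x,y,z])-T[:3,3]); print("now",T[:3,3].round(1),"zang",a.round(2),"F",s["force"].round(2),"tau",s["ft_torque"].round(3),"shift",d.round(2),"ry",round(-(zdeg-a),2), "q6",s["qpos"][5].round(3),"t",s["t"])
E
python3 - <<'E'
from go import *
rel(566.7,33.9,135,57.1)
s,T=pose();print(T.round(4))
E
```

```text
now [500.1   8.1 222.7] zang 22.08 F [ 0.46 -0.12 -0.31] tau [0.027 0.003 0.015] shift [ 1.14 87.67 71.47] ry -35.02 q6 1.134 t 1.85
[[ 3.759000e-01 -1.000000e-04  9.266000e-01  5.000516e+02]
 [-9.266000e-01 -6.000000e-04  3.759000e-01  8.142400e+00]
 [ 5.000000e-04 -1.000000e+00 -3.000000e-04  2.226904e+02]
 [ 0.000000e+00  0.000000e+00  0.000000e+00  1.000000e+00]]
```

Call:
move_arm --steps '[[[0,0,0.014,0,-7,0],[0,0,0.028,0,-14,0],[0,0,0.043,0,-21,0],[0.001,0,0.057,0,-28,0],[0.0012,0,0.0715,0,-35,0],[0.0012,0.02,0.0715,0,-35,0],[0.0012,0.045,0.0715,0,-35,0],[0.0012,0.062,0.0715,0,-35,0],[0.0012,0.062,0.0715,0,-35,0],[0.0012,0.062,0.0715,0,-35,0]]]'

```text
t: 2.85
position: [566.9, 34.5, 161.1]
tool_rot: [0.678, -0.2, 0.2, -0.678]
force: [-0.4, 0.5, 0.8]
opening: 87.7
```

```bash
python3 - <<'E'
from go import *
rel(566.7,33.9,135,57.1)
im,K,T=cam("wrist");rel(566.7,33.9,135,57.1); print(proj(K,T,[566.7,33.9,153]),proj(K,T,[566.7,33.9,100]))
cv2.imwrite("pics/w2.png",im[:,:,::-1])
E
```

```text
now [566.9  34.5 161.1] zang 57.09 F [-0.4   0.52  0.83] tau [-0.047  0.017 -0.003] shift [ 0.15 26.08 -0.57] ry -0.01 q6 0.575 t 2.85
now [567.3  34.7 162. ] zang 57.11 F [0.2  0.85 0.46] tau [ 0.065 -0.033 -0.008] shift [-0.16 27.01 -1.02] ry 0.01 q6 0.575 t 2.9
[257.5420206  229.00458499] [257.92148259 204.39152193]
```

View pics/w2.png

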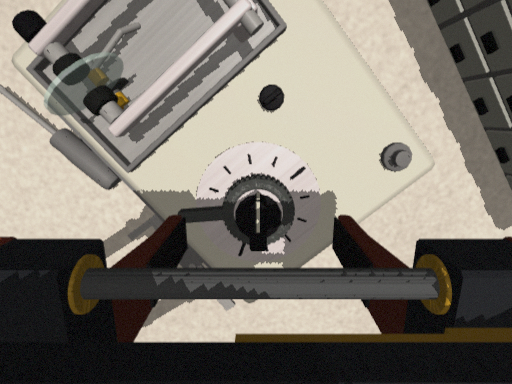

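The bar stands upright in the image at column ~258, midway between the fingertips (~181 and ~337). Descend and close.

Call:
move_arm --steps '[[[0,0.01,-0.0005,0,0,0],[0,0.02,-0.0005,0,0,0],[0,0.026,-0.0005,0,0,0],[0,0.026,-0.0005,0,0,0]]]'

```text
t: 3.3
position: [566.1, 35.0, 132.9]
tool_rot: [0.679, -0.201, 0.199, -0.678]
force: [0.2, 0.0, 0.4]
opening: 88.0
```

Call:
move_arm --steps '[[[0,0,0,0,0,0],[0,0,0,0,0,0],[0,0,0,0,0,0],[0,0,0,0,0,0],[0,0,0,0,0,0],[0,0,0,0,0,0],[0,0,0,0,0,0],[0,0,0,0,0,0]]]' --jaw 0

```text
t: 4.1
position: [566.8, 34.9, 134.6]
tool_rot: [0.678, -0.2, 0.2, -0.678]
force: [-0.4, 0.3, -0.1]
opening: 27.3
```

```bash
python3 - <<'E'
from go import *
rel(566.7,33.9,135,57.1)
E
```

```text
now [566.8  34.9 134.6] zang 57.16 F [-0.42  0.33 -0.08] tau [-0.068  0.006 -0.014] shift [ 0.45 -0.39 -0.88] ry 0.06 q6 0.575 t 4.1
```

Still closing; wait a little more.

Call:
move_arm --steps '[[[0,0,0,0,0,0],[0,0,0,0,0,0],[0,0,0,0,0,0],[0,0,0,0,0,0],[0,0,0,0,0,0]]]' --jaw 0

```text
t: 4.6
position: [566.3, 35.2, 134.6]
tool_rot: [-0.678, 0.2, -0.199, 0.678]
force: [-4.7, 1.1, 1.7]
opening: 10.4
```

Call:
move_arm --steps '[[[0,0,0,0,5,0],[0,0,0,0,10,0],[0,0,0,0,15,0],[0,0,0,0,20,0],[0,0,0,0,25,0],[0,0,0,0,30,0],[0,0,0,0,35,0],[0,0,0,0,40,0]]]'

```text
t: 5.4
position: [566.7, 34.6, 134.6]
tool_rot: [0.568, -0.421, 0.421, -0.568]
force: [-2.8, 1.0, 0.8]
opening: 10.9
```

```bash
python3 - <<'E'
from go import *
rel(566.7,33.9,135,-22.5)
E
```

```text
now [566.7  34.6 134.6] zang 16.95 F [-2.76  0.95  0.78] tau [0.035 0.576 0.076] shift [ 0.68 -0.38 -0.25] ry 39.45 q6 1.276 t 5.4
```

Call:
move_arm --steps '[[[0,0,0,0,5,0],[0,0,0,0,10,0],[0,0,0,0,15,0],[0,0,0,0,20,0],[0,0,0,0,25,0],[0,0,0,0,30,0],[0,0,0,0,35,0],[0,0,0,0,39.5,0],[0,0,0,0,39.5,0],[0,0,0,0,39.5,0]]]'

```text
t: 6.4
position: [566.7, 33.9, 134.6]
tool_rot: [0.394, -0.587, 0.588, -0.394]
force: [-4.0, -4.2, 1.7]
opening: 10.7
```

```bash
python3 - <<'E'
from go import *
rel(566.7,33.9,135,-22.5)
E
```

```text
now [566.7  33.9 134.6] zang -22.27 F [-4.05 -4.22  1.67] tau [-0.68   0.733 -0.016] shift [ 0.03 -0.37  0.03] ry 0.23 q6 1.96 t 6.4
```

Call:
move_arm --steps '[[[0,0,0,0,0,0],[0,0,0,0,0,0],[0,0,0,0,0,0],[0,0,0,0,0,0],[0,-0.01,0,0,0,0],[0,-0.03,0,0,0,0],[0,-0.06,0,0,0,0],[0,-0.08,-0.02,0,0,0],[0,-0.088,-0.045,0,0,0],[0,-0.088,-0.067,0,0,0],[0,-0.088,-0.067,0,0,0],[0,-0.088,-0.067,0,0,0]]]' --jaw 60

```text
t: 7.6
position: [505.2, 60.4, 223.3]
tool_rot: [0.393, -0.587, 0.588, -0.394]
force: [0.3, -0.2, 1.3]
opening: 52.8
```

```bash
cat > knob.py <<'E'
from meas import *
import sys
def run(name):
    im,K,T=cam("wrist"); c0=(562,34)
    r,S,H=marks(im,K,T,c0,.125); cv2.imwrite(f"pics/{name}.png",r[:,:,::-1]); cv2.imwrite(f"pics/{name}_raw.png",im[:,:,::-1])
    P=fitmarks(r,S,c0); ks,x,res,rad=dial(P); print(ks,x.round(3),res.round(2),np.round(rad,1))
    g=im.astype(int)
    m=(g.min(2)>120).astype(np.uint8)
    c=proj(K,T,[x[0],x[1],153]); u,v=np.meshgrid(range(512),range(384)); e=proj(K,T,[x[0]+17.5,x[1],153])
    R0=np.hypot(*(e-c))
    n,l,st,ce=cv2.connectedComponentsWithStats(m*(np.hypot(u-c[0],v-c[1])<R0*1.0).astype(np.uint8))
    for i in range(1,n):
        if st[i,4]<25: continue
        ys,xs=np.where(l==i)
        W=np.array([ray(K,T,p,153)[:2] for p in zip(xs,ys)]).astype(np.float32)
        vx,vy,x0,y0=cv2.fitLine(W,cv2.DIST_L2,0,.01,.01).ravel()
        if vx*(x0-x[0])+vy*(y0-x[1])<0: vx,vy=-vx,-vy
        t=(W-[x0,y0])@[vx,vy];a=np.arctan2(vy,vx)
        print("n",st[i,4],"len",np.ptp(t),"wid",np.ptp((W-[x0,y0])@[-vy,vx]),"world deg",np.degrees(a),"off",(x[0]-x0)*-vy+(x[1]-y0)*vx,"knob",2.618-(a-x[2]))
if __name__=="__main__": run(sys.argv[1])
E
python3 knob.py k1
```

```text
[ 5  6  4  7  3  8  2  9  1 10] [5.66601e+02 3.39060e+01 1.30000e-01] [-0.05  0.07 -0.03 -0.04  0.08 -0.02 -0.06  0.05  0.02 -0.03] [40.5 37.1 36.8 37.3 37.5 37.8 37.2 37.3 37.2 40.5]
n 78 len 18.531815 wid 1.5558765 world deg -22.15998 off 0.026192273504794805 knob 3.135049008720649
n 87 len 28.123045 wid 9.322136 world deg -30.206728 off -12.297610264329375 knob 3.2754912608797677
n 55 len 22.257364 wid 5.4008775 world deg 5.4743514 off 13.90603175617751 knob 2.6527388998801835
```

View pics/k1.png

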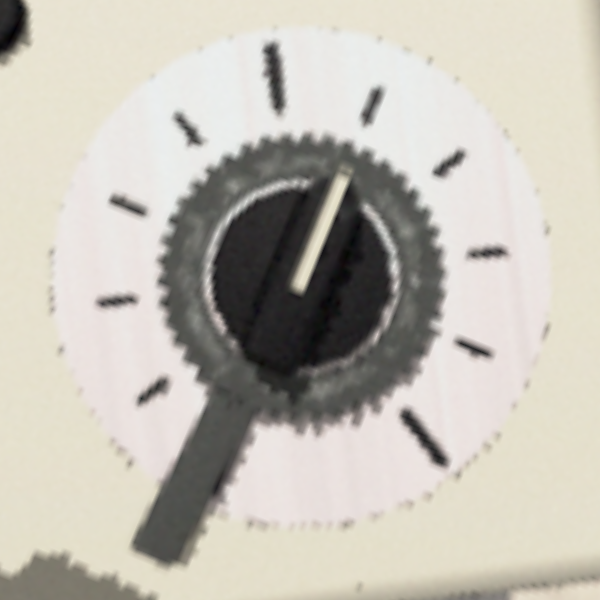

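Call:
move_arm --steps '[[[0,0,0,0,-8,0],[0,0,0,0,-16,0],[0,0,0,0,-24,0],[0,0,0,0,-32,0],[0,0,0,0,-40,0],[0,0,0,0,-48,0],[0,0,0,0,-56,0],[0,0,0,0,-64,0],[0,0,0,0,-72,0],[0,0,0,0,-80,0],[0,0,0,0,-88,0],[0,0,0,0,-96,0],[0,0,0,0,-104,0],[0,0,0,0,-112,0],[0,0,0,0,-120,0],[0,0,0,0,-128,0],[0,0,0,0,-136,0],[0,0,0,0,-144,0],[0,0,0,0,-152,0],[0,0,0,0,-160,0]]]' --jaw 25

```text
t: 9.65
position: [505.6, 59.8, 221.9]
tool_rot: [-0.646, -0.287, 0.288, 0.646]
force: [-0.5, 0.0, 0.2]
opening: 22.1
```

Call:
move_arm --steps '[[[0,0,0,0,-8,0],[0,0,0,0,-15.4,0],[0,0,0,0,-15.4,0],[0,0,0,0,-15.4,0]]]'

```text
t: 10.05
position: [505.3, 60.1, 222.1]
tool_rot: [-0.603, -0.368, 0.369, 0.604]
force: [-0.2, -0.3, 0.0]
opening: 22.4
```

```bash
python3 - <<'E'
from go import *
rel(523.9,55.7,150,153)
im,K,T=cam("wrist");rel(523.9,55.7,150,153)
cv2.imwrite("pics/w3.png",im[:,:,::-1])
E
```

```text
now [505.3  60.1 222.1] zang 152.84 F [-0.16 -0.34  0.02] tau [ 0.039 -0.15  -0.001] shift [  4.67  72.12 -18.63] ry -0.16 q6 -1.045 t 10.05
now [505.2  60.1 222.2] zang 152.86 F [-0.08  0.26  1.14] tau [ 0.022 -0.109 -0.022] shift [  4.66  72.22 -18.74] ry -0.14 q6 -1.046 t 10.1
```

View pics/w3.png

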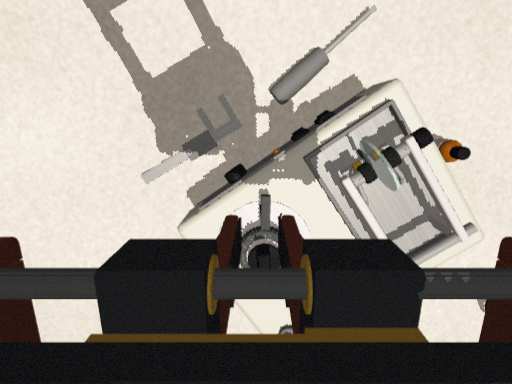

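```bash
python3 - <<'E'
from go import *
im=cv2.imread("pics/w3.png"); s,Tt=pose(); c=optics.camera("wrist"); K=c["camera_matrix"];T=Tt@c["tool_from_camera"]
cv2.imwrite("pics/w3c.png",cv2.resize(im[180:270,215:315],None,fx=6,fy=6,interpolation=2))
for a in(150,153,156): print(a,[proj(K,T,[566.65+r*np.cos(np.radians(a)),33.9+r*np.sin(np.radians(a)),119]).round(1) for r in(30,60)])
E
```

```text
150 [array([265.5, 225.9]), array([267.3, 196.2])]
153 [array([263.9, 225.9]), array([264. , 196.1])]
156 [array([262.3, 225.9]), array([260.7, 196.2])]
```

View pics/w3c.png

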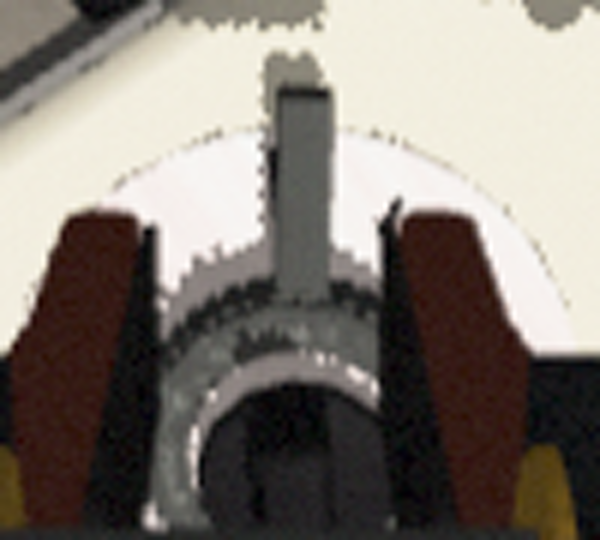

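Call:
move_arm --steps '[[[0.005,0.01,-0.018,0,0,0],[0.005,0.04,-0.0187,0,0,0],[0.005,0.075,-0.0187,0,0,0],[0.005,0.095,-0.0187,0,0,0],[0.005,0.105,-0.0187,0,0,0],[0.005,0.111,-0.0187,0,0,0],[0.005,0.1135,-0.0187,0,0,0],[0.005,0.1135,-0.0187,0,0,0],[0.005,0.1135,-0.0187,0,0,0]]]'

```text
t: 11.05
position: [524.4, 56.4, 110.5]
tool_rot: [0.603, 0.37, -0.369, -0.602]
force: [-0.1, 0.5, -0.2]
opening: 21.7
```

```bash
python3 - <<'E'
from go import *
rel(523.9,55.7,108,153)
# arc table from pose with dial at (-xo,-48): xo
for b in (2,4,5,6,8,10,12,14,15,16,18,20):
    r=np.radians(b); xo,zo=6.5,48
    print(b, round(xo*np.cos(r)+zo*np.sin(r)-xo,2), round(-xo*np.sin(r)+zo*np.cos(r)-zo,2))
im,K,T=cam("top"); cv2.imwrite("pics/t2.png",cv2.resize(im[130:240,170:290,::-1],None,fx=6,fy=5,interpolation=2))
E
```

```text
now [524.4  56.4 110.5] zang 153.05 F [-0.07  0.49 -0.19] tau [-0.028 -0.095  0.003] shift [-0.82  2.46  0.14] ry 0.05 q6 -1.058 t 11.05
2 1.67 -0.26
4 3.33 -0.57
5 4.16 -0.75
6 4.98 -0.94
8 6.62 -1.37
10 8.24 -1.86
12 9.84 -2.4
14 11.42 -3.0
15 12.2 -3.32
16 12.98 -3.65
18 14.51 -4.36
20 16.02 -5.12
```

Call:
move_arm --steps '[[[0.002,0.001,0,0,0,0],[0.004,0.0015,0,0,0,0],[0.005,0.0015,0,0,0,0]]]'

```text
t: 11.4
position: [526.1, 61.0, 107.7]
tool_rot: [-0.603, -0.37, 0.37, 0.603]
force: [0.2, -1.2, -0.5]
opening: 22.1
```

Call:
move_arm --steps '[[[0.001,0,0,0,0,0],[0.002,0,0,0,0,0]]]'

```text
t: 11.6
position: [526.8, 62.4, 107.6]
tool_rot: [0.603, 0.369, -0.37, -0.603]
force: [-1.9, -3.5, 0.7]
opening: 21.8
```

```bash
cat > tq.py <<'E'
from h import *
s,T=pose(); c=np.array([566.65,33.9])
r=(T[:2,3]-c)/1000; F=s["force"]; M=r[0]*F[1]-r[1]*F[0]+s["ft_torque"][2]
xd=T[:2,0]; print("t",s["t"],"Faxis",(F[:2]@xd).round(2),"Frad",(F[:2]@T[:2,2]).round(2),"Fz",F[2].round(1),"tauz",s["ft_torque"][2].round(3),"M_axis",M.round(3))
ang=np.degrees(np.arctan2(r[1],r[0])); za=np.degrees(np.arctan2(T[1,2],T[0,2])); o=T[:3,:3].T@np.r_[c-T[:2,3],0]
print("zang",za.round(2),"pos",T[:3,3].round(1),"dial in tool x,z",o[[0,2]].round(2),"q6",s["qpos"][5].round(2))
E
python3 tq.py
```

```text
t 11.6 Faxis -3.98 Frad 0.05 Fz 0.7 tauz -0.019 M_axis 0.174
zang 153.05 pos [526.8  62.4 107.6] dial in tool x,z [ -7.33 -48.42] q6 -1.05
```

Call:
move_arm --steps '[[[0.00167,0,-0.00027,0,2,0],[0.00333,0,-0.0006,0,4,0],[0.005,0,-0.001,0,6,0],[0.0066,0,-0.00144,0,8,0],[0.00823,0,-0.00194,0,10,0],[0.00983,0,-0.0025,0,12,0]]]'

```text
t: 12.2
position: [533.0, 69.1, 107.5]
tool_rot: [0.639, 0.303, -0.305, -0.638]
force: [-2.4, -4.5, 2.3]
opening: 21.8
```

```bash
python3 tq.py
```

```text
t 12.2 Faxis -5.05 Frad -0.98 Fz 2.3 tauz 0.019 M_axis 0.257
zang 140.93 pos [533.   69.1 107.5] dial in tool x,z [ -6.16 -48.3 ] q6 -0.82
```

Call:
move_arm --steps '[[[0.00167,0,-0.00027,0,2,0],[0.00333,0,-0.0006,0,4,0],[0.00416,0,-0.0008,0,5,0]]]'

```text
t: 12.5
position: [536.3, 72.0, 107.6]
tool_rot: [0.651, 0.275, -0.277, -0.651]
force: [-3.1, -4.2, 2.1]
opening: 21.6
```

```bash
python3 tq.py
```

```text
t 12.5 Faxis -5.2 Frad -0.66 Fz 2.1 tauz -0.042 M_axis 0.205
zang 135.96 pos [536.3  72.  107.6] dial in tool x,z [ -6.32 -48.27] q6 -0.73
```

Call:
move_arm --steps '[[[0.00167,0,-0.00027,0,2,0],[0.00333,0,-0.0006,0,4,0],[0.00416,0,-0.0008,0,5,0]]]'

```text
t: 12.8
position: [539.8, 74.5, 107.5]
tool_rot: [0.663, 0.247, -0.248, -0.662]
force: [-4.4, -4.6, 1.5]
opening: 22.0
```

```bash
python3 tq.py
```

```text
t 12.8 Faxis -6.28 Frad -0.58 Fz 1.5 tauz -0.026 M_axis 0.273
zang 130.97 pos [539.8  74.5 107.5] dial in tool x,z [ -6.32 -48.26] q6 -0.64
```

Call:
move_arm --steps '[[[0.0008,0,-0.00013,0,1,0],[0.00167,0,-0.00027,0,2,0]]]'

```text
t: 13.0
position: [541.2, 75.3, 107.5]
tool_rot: [0.667, 0.235, -0.237, -0.666]
force: [-2.5, -4.4, 1.5]
opening: 22.0
```

```bash
python3 tq.py
```

```text
t 13.0 Faxis -4.72 Frad -1.8 Fz 1.5 tauz 0.003 M_axis 0.22
zang 128.99 pos [541.2  75.3 107.5] dial in tool x,z [ -6.28 -48.21] q6 -0.6
```

Call:
move_arm --steps '[[[0.00167,0,-0.00027,0,2,0],[0.00333,0,-0.0006,0,4,0]]]'

```text
t: 13.2
position: [544.0, 76.8, 107.5]
tool_rot: [0.675, 0.211, -0.213, -0.674]
force: [-5.1, -5.1, 1.7]
opening: 21.8
```

```bash
python3 tq.py
```

```text
t 13.2 Faxis -7.1 Frad -1.23 Fz 1.7 tauz -0.007 M_axis 0.327
zang 124.95 pos [544.   76.8 107.5] dial in tool x,z [ -6.03 -48.18] q6 -0.53
```

Call:
move_arm --steps '[[[0.00167,0,-0.00027,0,2,0],[0.00333,0,-0.0006,0,4,0]]]'

```text
t: 13.4
position: [546.9, 78.2, 107.5]
tool_rot: [0.682, 0.188, -0.19, -0.681]
force: [-5.5, -4.5, 2.2]
opening: 22.0
```

```bash
python3 tq.py
```

```text
t 13.4 Faxis -7.03 Frad -1.01 Fz 2.2 tauz 0.027 M_axis 0.359
zang 120.95 pos [546.9  78.2 107.5] dial in tool x,z [ -5.8  -48.12] q6 -0.46
```

Call:
move_arm --steps '[[[0.0008,0,-0.00013,0,1,0],[0.00167,0,-0.00027,0,2,0]]]'

```text
t: 13.6
position: [548.3, 78.7, 107.5]
tool_rot: [0.685, 0.176, -0.178, -0.684]
force: [-5.7, -5.8, 2.5]
opening: 22.1
```

```bash
python3 tq.py
```

```text
t 13.6 Faxis -7.84 Frad -2.33 Fz 2.5 tauz 0.046 M_axis 0.41
zang 118.99 pos [548.3  78.7 107.5] dial in tool x,z [ -5.68 -48.08] q6 -0.42
```

Call:
move_arm --steps '[[[0.0008,0,-0.00013,0,1,0]]]'

```text
t: 13.7
position: [549.0, 79.0, 107.5]
tool_rot: [0.687, 0.17, -0.172, -0.686]
force: [-6.2, -5.3, 2.8]
opening: 22.4
```

```bash
python3 tq.py
```

```text
t 13.7 Faxis -7.99 Frad -1.77 Fz 2.8 tauz 0.074 M_axis 0.448
zang 117.99 pos [549.   79.  107.5] dial in tool x,z [ -5.58 -48.08] q6 -0.41
```

Call:
move_arm --steps '[[[0.0008,0,-0.00013,0,1,0]]]'

```text
t: 13.8
position: [549.7, 79.2, 107.5]
tool_rot: [0.688, 0.164, -0.166, -0.687]
force: [-5.7, -6.2, 2.9]
opening: 22.1
```

```bash
python3 tq.py
```

```text
t 13.8 Faxis -7.93 Frad -2.95 Fz 2.9 tauz 0.025 M_axis 0.39
zang 116.99 pos [549.7  79.2 107.5] dial in tool x,z [ -5.43 -48.03] q6 -0.39
```

Call:
move_arm --steps '[[[0.0008,0,-0.00013,0,1,0]]]'

```text
t: 13.9
position: [550.4, 79.4, 107.4]
tool_rot: [0.69, 0.158, -0.16, -0.688]
force: [-6.6, -5.2, 3.5]
opening: 22.1
```

```bash
python3 tq.py
```

```text
t 13.9 Faxis -8.23 Frad -1.79 Fz 3.5 tauz 0.036 M_axis 0.422
zang 115.99 pos [550.4  79.4 107.4] dial in tool x,z [ -5.29 -47.99] q6 -0.37
```

Call:
move_arm --steps '[[[0.0008,0,-0.00013,0,1,0]]]'

```text
t: 14.0
position: [551.1, 79.6, 107.5]
tool_rot: [0.691, 0.151, -0.154, -0.69]
force: [-6.7, -6.0, 3.2]
opening: 22.2
```

```bash
python3 tq.py
```

```text
t 14.0 Faxis -8.6 Frad -2.6 Fz 3.2 tauz 0.083 M_axis 0.483
zang 114.99 pos [551.1  79.6 107.5] dial in tool x,z [ -5.19 -48.  ] q6 -0.35
```

Call:
move_arm --steps '[[[0.0008,0,-0.00013,0,1,0]]]'

```text
t: 14.1
position: [551.7, 79.8, 107.4]
tool_rot: [0.692, 0.145, -0.149, -0.691]
force: [-6.8, -6.0, 3.0]
opening: 22.5
```

```bash
python3 tq.py
```

```text
t 14.1 Faxis -8.61 Frad -2.72 Fz 3.0 tauz 0.166 M_axis 0.565
zang 113.99 pos [551.7  79.8 107.4] dial in tool x,z [ -5.02 -47.97] q6 -0.33
```

Call:
move_arm --steps '[[[0,0,0,0,0,0]]]'

```text
t: 14.2
position: [551.8, 79.8, 107.5]
tool_rot: [0.692, 0.146, -0.149, -0.691]
force: [-6.5, -5.9, 3.6]
opening: 22.3
```

```bash
python3 tq.py
```

```text
t 14.2 Faxis -8.33 Frad -2.8 Fz 3.6 tauz 0.042 M_axis 0.428
zang 114.0 pos [551.8  79.8 107.5] dial in tool x,z [ -5.13 -47.98] q6 -0.33
```

Call:
move_arm --steps '[[[-0.002,0,0,0,0,0],[-0.005,0,0,0,0,0],[-0.007,0,0,0,0,0],[-0.007,-0.005,0,0,0,0],[-0.007,-0.025,0,0,0,0],[-0.007,-0.06,0,0,0,0],[-0.007,-0.1,0,0,0,0],[-0.006,-0.12,-0.02,0,0,0],[-0.005,-0.12,-0.06,0,0,0],[-0.005,-0.12,-0.1,0,0,0],[-0.005,-0.12,-0.115,0,0,0],[-0.005,-0.12,-0.115,0,0,0],[-0.005,-0.12,-0.115,0,0,0]]]'

```text
t: 15.5
position: [595.3, -25.0, 227.6]
tool_rot: [-0.691, -0.147, 0.147, 0.692]
force: [-0.2, 0.1, -0.6]
opening: 22.0
```

```bash
python3 tq.py; python3 knob.py k2
```

```text
t 15.5 Faxis -0.2 Frad 0.16 Fz -0.6 tauz -0.045 M_axis -0.058
zang 114.07 pos [595.3 -25.  227.6] dial in tool x,z [-2.15 65.48] q6 -0.52
[ 5  6  4  7  3  8  2  9 10 12] [5.66747e+02 3.38740e+01 1.32000e-01] [-0.07 -0.01  0.1   0.02  0.02 -0.03 -0.04  0.05 -0.   -0.  ] [40.4 37.5 35.6 37.4 37.5 37.3 37.  37.6 41.3 40.6]
n 104 len 30.237648 wid 11.13699 world deg -25.989233 off -12.144137853771742 knob 3.203464492694164
n 74 len 18.89723 wid 2.3999321 world deg -22.412743 off -0.049952187859714225 knob 3.141042962209011
n 53 len 20.699108 wid 4.3720694 world deg 11.286157 off 14.115924037518079 knob 2.5528861875689275
```

View pics/k2.png

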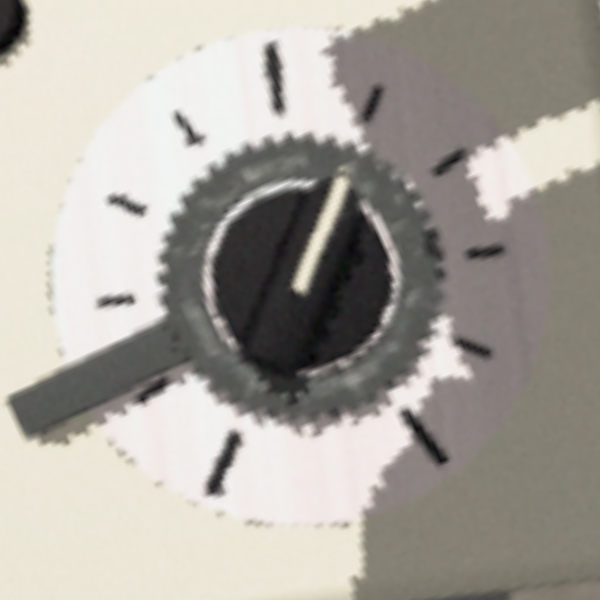

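View pics/k2_raw.png

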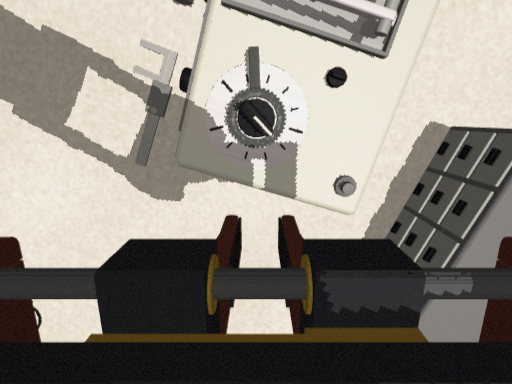

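```bash
python3 - <<'E'
from station import close_job
print(close_job())
E
```

```text
the job is handed in; nothing more can be done
None
```

The depth knob now points at 6, the lock ring is tight, and the job was handed in at about 15.6 s with the arm clear of everything.

- **Knob:** I gripped the finger bar and turned it clockwise from 1.75 rad. It read 3.135 rad after the turn and 3.141 rad after locking; the target is 3.1416.
- **Lock ring:** I pushed the thumb lever clockwise about 38°. Drag was about 0.22 N m, and the cam bit after roughly 25°. I stopped at about 8.6 N at 48 mm, which is 0.41 N m from force alone.
- **Torque readings:** Adding the measured twist, the last moving values were 0.42, 0.48 and 0.565 N m. The 0.565 came from one noisy twist sample; the next reading, standing still, was 0.43. The push angle past the bite suggests about 0.48. All of these lie between tight (0.36) and over-tight (0.6), but my readings scatter by roughly 0.03 to 0.05 N m.
- **After letting go:** The force was back near zero. In the final wrist picture the pointer stood on mark 6, and the lens block and calliper looked undisturbed. I took no final picture of the rest of the bench, but no unexpected contact forces appeared.

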